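Draw a probe from the reactor and hold it level for inspection

TASK

The glass tip of the red-capped probe is to be inspected: draw that probe up out of its port in the reactor lid, turn it level and hold it there with its glass tip over the white drip tray, well raised, at least 10 cm above the table. Finish while still holding it still in the gripper, touching nothing else with it; leave the black- and blue-capped probes in their ports and do not shift the bottles, beaker or wrench.

Things in the scene. Friction and masses are not known exactly. Their poses are not given: they have to be found in the camera images.
- probe_red: Target: upright probe with a red round cap, about 90 g, balancing in the cap 23 mm above its origin. Origin on its axis at the underside of its shoulder, resting on the lid; z runs from tip to cap. Above: shoulder 22 mm wide, 6 mm tall, then cap 24 mm in diameter, its top 64 mm above the origin. Below: shaft 12 mm in diameter, glass tip ending at 95 mm. Loose in its port (2 mm play).
- probe_red_tip (a point): Lowest point of the red-capped probe's glass tip, on its axis, 95 mm below its origin.
- reactor: Small glass reactor fixed to the table: round jar, white clamp ring 142 mm in diameter, steel lid. Origin at the centre of its underside, on the table; lid top 120 mm above it. The lid has three ports, 34 mm from its axis and 59 mm from one another; they hold the red, black and blue probes upright, in any order.
- tray: White plastic drip tray, 150 mm (its x) by 120 mm (its y), rim 22 mm high, floor 4 mm thick, fixed to the table. Origin at the centre of its underside.
- probe_black: Like the red-capped probe (same origin, axes, shaft and diameter) but with a black cap whose top is only 40 mm above its origin; stays in its port.
- probe_blue: Like the red-capped probe (same origin, axes, shaft and diameter) but with a blue cap whose top is only 40 mm above its origin; stays in its port.
- bottle_a: Clear bottle with blue cap, 68 mm in diameter, 130 mm tall; origin at the centre of its underside. A bystander, to be left alone.
- bottle_b: Amber bottle with blue cap, 68 mm in diameter, 130 mm tall; origin at the centre of its underside. A bystander, to be left alone.
- beaker: Glass beaker, rim 70 mm in diameter, 85 mm tall; origin at the centre of its underside. A bystander, to be left alone.
- wrench: Steel wrench 160 mm long lying flat along its x. A bystander, to be left alone.
Not all that is in view belongs to the job. Leave any green or turquoise look-alike of the probe_red alone.

How it is judged:
By the outcome, as a careful person would: the job done as asked, in the order asked, and still so for the second after the job is handed in, while the arm keeps its last pose, push and grip.
It also fails if it takes over 48 s, if anything falls off the work surface, if the arm or the gripper's body presses on something with over 40 N, if the wrist force passes 120 N, or if a joint passes its speed limit or range.

ROBOT

A 7-joint arm with a two-finger parallel gripper is mounted at the origin on the work surface. World frame = base frame: x ahead of the robot, y to its left, z up, the work surface at z = 0. Lengths are in mm, angles in rad, forces in N, time in s.
With the tool pointing down it reaches from about 425 to 875 mm from the base axis. Payload 4.7 kg.
Tool frame: the origin (TCP) lies at the very end of the fingers, on their centre line; the grasp point (between the pads) lies 19 mm behind it; z points along the fingers, y is the line along which they close (so a half turn about z gives the same grasp; the last joint's range is limited). The gripper opens to 87 mm and grips with 3 to 60 N. Pads are 19 mm wide; open, the fingers measure 117 mm over their backs; the gripper's body (75 mm by 190 mm) begins 51 mm behind the grasp point.
Start: joints at [-1.152, 0.321, -0.07, 1.45, 0.023, 1.371, -0.057], TCP at [256.021, 597.477, 222.587] pointing down, gripper open.
Joint ranges: [-2.86, 2.86], [-0.3, 2.09], [-1.38, 1.24], [0.06, 2.45], [-1.56, 4.7], [0.09, 2.05], [-2.69, 2.69]. Speed limits (rad/s): [2.57, 2.57, 3.14, 3.14, 3.14, 3.14, 3.14].

INTERFACE

Orientations are given as a rotation vector (axis times angle).
In Python, from bench import robot, get_image gives the robot as it stands.
- The arm moves only by the tool carry_out, never from a script. Its argument "steps" is a list of rows, each an object with "delta_rot": the turn, a rotation vector about the tool's x, y, z in degrees, a list of three; "slide": the shift along the tool's x, y, z in mm, a list of three; "fingers": the finger opening in mm, from 0 to 87. In form: [{"delta_rot": [rx, ry, rz], "slide": [tx, ty, tz], "fingers": fingers}, ...]. A call has 1 to 10 rows; each row shifts and turns the commanded pose from where the row before left it, along the tool's axes as they then stand; what a row does not reach is not made up. A row lasts 1/10 s, in which the tool goes at most 50 mm and 8.59 degrees, less where a joint would pass 70% of its speed; a pose out of reach is approached as far as the arm can. A call with a gripper value outside its range is refused whole. The fingers move at their own pace and stop on an object; "grip_force" is the grip in N (left out, the last holds). Time passes only in rows, so rows that do not move let the fingers close. It gives the time, the measured TCP pose, the force, the opening and the grip force at its end, in the units of the state.
- robot.read_state(): the state, without advancing time (a new reading comes with each control period).
- get_image(name): name is "scene" or "top" or "wrist"; returns a dict with "image" (480x640x3 uint8, red, green, blue), "intrinsics" (3x3 intrinsics, pixels), "R" (3x3) and "t" (3): a world point X has camera coordinates R X + t; the wrist camera has in their place "hand_eye" (4x4, takes a point from camera to tool coordinates, whose origin is the TCP and whose axes are the flange's). Camera axes: x right, y down, z forward; pixel columns grow to the right and rows downward; lengths in mm; the calibration is good to about 2 mm. A picture is of the moment at which its call begins: read the wrist's pose just before it. There is no depth.
- robot.finish_job(): hands the job in; it is judged then, once.
The state is a dict: "time": time; "joint_pos": joint angles; "dq": joint speeds; "joint_efforts": joint torques, N m; "tcp_pos": TCP position; "eef_rot": TCP orientation; "contact_force": force on the tool from outside, world axes, zero at the start; "torque": the same for the moment, N m; "opening": finger opening in mm; "gripper_force": force on a finger pad.
Only numpy, scipy, OpenCV 4.12 (cv2) and the standard library are available. Lean on these libraries where they do the work, as an engineer would, in place of code of your own. Each camera call takes 0.05 s, during which the arm holds its last target. There are 200 camera calls.

## Working session

There is one attempt and no reset: what is moved stays moved. The work goes in short steps, Python scripts to look and compute and a tool call to move; the robot and the scene stay as the last step left them, time stands still between calls to the robot, and variables do not carry over. Pictures are saved under pics/ and viewed, at most 10 in all, crops included, and the job is handed in when it is done.

Besides the shell and the picture viewer there is one more tool, called after "Request:" as name(argument=value, ...) on one line, values as JSON. carry_out: Moves the arm, as the interface text tells. Its arguments: {"type":"object","properties":{"steps":{"type":"array","items":{"type":"object","properties":{"delta_rot":{"type":"array","items":{"type":"number"}},"slide":{"type":"array","items":{"type":"number"}},"fingers":{"type":"number"}}}},"grip_force":{"type":"number"}},"required":["steps"]}

```bash
mkdir -p pics
python3 - <<'E'
from bench import robot,get_image
import cv2,pickle
s=robot.read_state();print(s)
for n in("scene","top"):
    d=get_image(n);pickle.dump(d,open(n+'.pkl','wb'));cv2.imwrite(f'pics/{n}.png',d['image'][:,:,::-1]);print(n,d['intrinsics'],d['R'],d['t'])
E
```

```text
{'time': 0.0, 'joint_pos': array([-1.15191059,  0.32184482, -0.07008164,  1.45169694,  0.02262902,
        1.37080495, -0.05687709]), 'dq': array([ 3.15377200e-04,  9.34125463e-04,  1.04870513e-03, -3.81750136e-05,
       -1.27905284e-03,  9.93148870e-04,  9.99816423e-04]), 'joint_efforts': array([ 1.85775007e-04, -4.91292751e+01, -4.03902456e-01, -3.12518835e+01,
       -6.39309967e-02,  4.43001674e-02,  2.03352815e-04]), 'tcp_pos': array([255.81837079, 596.92442046, 221.43632877]), 'eef_rot': array([-6.31362277e-01, -3.07722159e+00,  3.06083977e-03]), 'contact_force': array([0.22825005, 0.4375686 , 0.53002609]), 'torque': array([ 0.0082697 , -0.02633769, -0.06237604]), 'gripper_force': 0.0, 'opening': 86.91786905750774}
scene [[465.6495215    0.         316.04437366]
 [  0.         465.6495215  242.41272487]
 [  0.           0.           1.        ]] [[ 0.03479598  0.99932091  0.0121223 ]
 [ 0.84901183 -0.02315897 -0.52786606]
 [-0.52722686  0.02865959 -0.84924111]] [-157.81212216 -454.65325481 1226.86301504]
top [[496.04651542   0.         327.90322278]
 [  0.         496.04651542 226.73650193]
 [  0.           0.           1.        ]] [[ 0.02130222 -0.99974219 -0.00785992]
 [-0.98789294 -0.01984008 -0.1538633 ]
 [ 0.15366769  0.01104239 -0.98806088]] [ 128.49791844  597.3035825  1173.58467543]
```

View pics/scene.png

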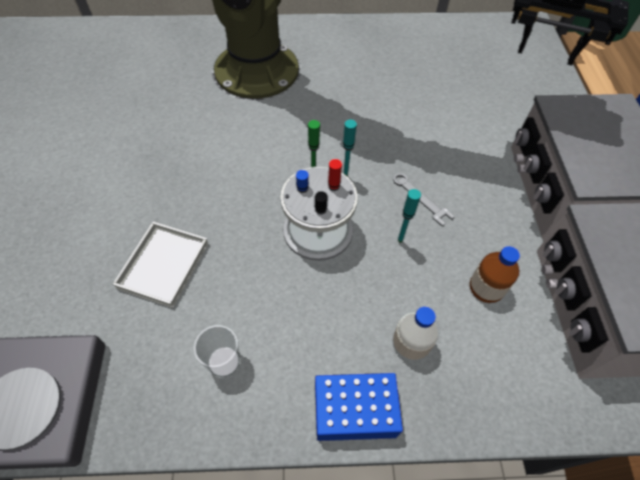

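View pics/top.png

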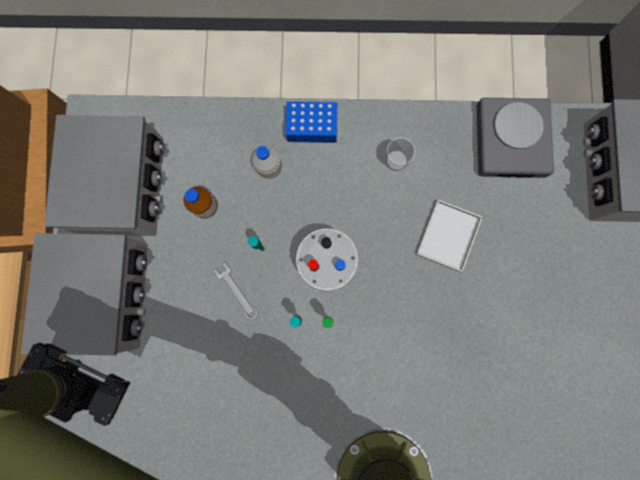

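The scene view shows the red cap at (335,172), blue at (302,181) and black at (321,202) in the lid. The tray is at (162,263), the beaker at (218,350), the bottles at (418,330) and (494,275), and the wrench at (424,200).

What could be taken for the target, in scene / top pixels:
- red cap: (335,172) / (313,265)
- green look-alike: (314,133) / (327,322)
- turquoise look-alikes: (349,132) / (295,321) and (411,203) / (254,241)

I choose the red one, which stands in the lid, and check it in one close crop.

Run:
```python
import cv2,pickle,numpy as np
a=pickle.load(open('scene.pkl','rb'))['image'][110:260,265:435,::-1]
b=pickle.load(open('top.pkl','rb'))['image'][215:335,235:365,::-1]
a=cv2.resize(a,None,fx=2.35,fy=2.35,interpolation=2);b=cv2.resize(b,None,fx=3,fy=3,interpolation=2)
h=max(a.shape[0],b.shape[0]);o=np.zeros((h,a.shape[1]+b.shape[1],3),np.uint8);o[:a.shape[0],:a.shape[1]]=a;o[:b.shape[0],a.shape[1]:]=b
cv2.imwrite('pics/c.png',o);print(o.shape,a.shape)
```

```text
(360, 790, 3) (352, 400, 3)
```

View pics/c.png

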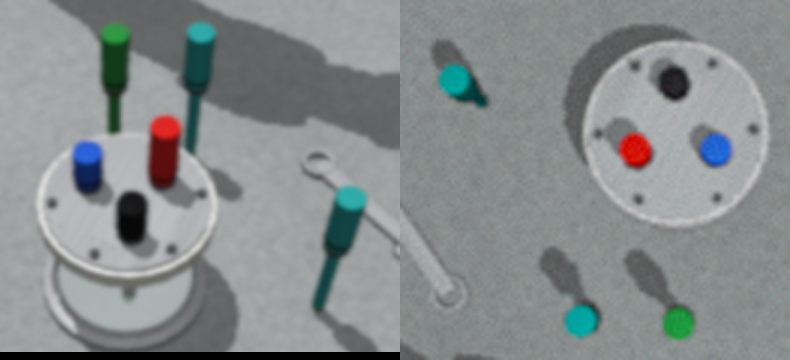

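The crop confirms the red cap in the lid, tall, at scene (335.6,164) / top (313.7,265). Blue is at (302.4,174.7) and black at (321.2,196). The green and turquoise look-alikes stand on the table.

```bash
cat > h.py <<'E'
import pickle,numpy as np,cv2
C={n:pickle.load(open(n+'.pkl','rb')) for n in('scene','top')}
def plane(n,uv,z):
    d=C[n];o=-d['R'].T@d['t'];r=d['R'].T@np.linalg.inv(d['intrinsics'])@np.r_[uv,1];return o+r*(z-o[2])/r[2]
def tri(a,b):
    P=[C[n]['intrinsics']@np.c_[C[n]['R'],C[n]['t']] for n in('scene','top')]
    X=cv2.triangulatePoints(P[0],P[1],np.float64(a).reshape(2,1),np.float64(b).reshape(2,1)).ravel();return X[:3]/X[3]
E
python3 - <<'E'
from h import *
np.set_printoptions(precision=1,suppress=True)
for k,a,b,z in [('red',(335.6,164),(313.7,265),184),('blue',(302.4,174.7),(340.3,264.7),160),('black',(321.2,196),(326.7,242.3),160),('lid',(319,197.2),(327,259.3),120),('green',(313.9,124.9),(328,322.3),160),('t1',(350.1,124),(295.3,321.7),160),('t2',(413.9,194.3),(253.3,241.3),130)]:
    print(k,tri(a,b),plane('scene',a,z),plane('top',b,z))
for p in [(437,200),(482,216),(463,271),(417,251)]: print('tray',plane('top',p,22))
for p in [(156,223),(208,239),(172,304),(116,286)]: print('trayS',plane('scene',p,22))
print('beaker',plane('top',(400,147),85),'wr',plane('top',(222,268),5),plane('top',(252,314),5))
print('bottles',plane('top',(263,152),130),plane('top',(191,195),130))
E
```

```text
red [489.6 170.6 180.4] [492.8 172.8 184. ] [489.1 168.1 184. ]
blue [493.1 112.2 157.3] [495.4 114.3 160. ] [492.9 110.5 160. ]
black [542.3 143.7 157.8] [544.1 146.  160. ] [541.9 141.5 160. ]
lid [508.7 142.4 110.4] [516.  143.9 120. ] [507.7 140.5 120. ]
green [367.6 136.9 156.3] [371.5 138.9 160. ] [367.7 134.9 160. ]
t1 [367.4 207.6 157. ] [370.7 209.1 160. ] [367.4 205.7 160. ]
t2 [541.6 307.  156.4] [521.5 317.1 130. ] [544.5 309.4 130. ]
tray [ 672.3 -133.1   22. ]
tray [ 633.4 -245.5   22. ]
tray [ 494.4 -195.    22. ]
tray [541.7 -81.8  22. ]
trayS [ 498.  -183.1   22. ]
trayS [539.2 -75.1  22. ]
trayS [ 677.7 -128.2   22. ]
trayS [ 638.1 -236.4   22. ]
beaker [789.  -31.3  85. ] wr [490.6 405.6   5. ] [378.2 324.9   5. ]
bottles [756. 296. 130.] [649.6 458.8 130. ]
```

```bash
cat >> h.py <<'E'
from scipy.spatial.transform import Rotation as Ro
def go(s,p,R):
    R0=Ro.from_rotvec(s['eef_rot']); d=(R0.inv()*R).as_rotvec(degrees=True)
    print('t',s['time'],'tcp',s['tcp_pos'].round(1),'q',s['joint_pos'].round(3),'F',s['contact_force'].round(1),'op',round(s['opening'],1),round(s['gripper_force'],1))
    print('rot first',d.round(2),'then slide',R.inv().apply(np.array(p)-s['tcp_pos']).round(1),'slide-now',R0.inv().apply(np.array(p)-s['tcp_pos']).round(1))
def down(ydeg):
    y=np.array([np.cos(np.radians(ydeg)),np.sin(np.radians(ydeg)),0]);z=np.array([0,0,-1.]);return Ro.from_matrix(np.c_[np.cross(y,z),y,z])
E
python3 - <<'E'
from h import *
from bench import robot
s=robot.read_state();print(Ro.from_rotvec(s['eef_rot']).as_matrix().round(3))
for a in(33,213):go(s,[490.5,170.3,260],down(a))
print([x for x in dir(robot) if x[0]!='_'])
E
```

```text
[[-0.919  0.394 -0.001]
 [ 0.394  0.919 -0.002]
 [-0.    -0.002 -1.   ]]
t 0.1 tcp [255.8 597.  221.6] q [-1.152  0.322 -0.07   1.452  0.023  1.371 -0.057] F [-1.2  0.5 -0.1] op 87.0 0.0
rot first [-9.000e-02  3.000e-02  3.381e+01] then slide [-485.7  -35.6  -38.4] slide-now [-383.7 -299.9  -37.9]
t 0.1 tcp [255.8 597.  221.6] q [-1.152  0.322 -0.07   1.452  0.023  1.371 -0.057] F [-1.2  0.5 -0.1] op 87.0 0.0
rot first [-4.0000e-02 -1.2000e-01 -1.4619e+02] then slide [485.7  35.6 -38.4] slide-now [-383.7 -299.9  -37.9]
['Unreachable', 'finish_job', 'read_state']
```

Request:
carry_out(steps=[{"delta_rot": [0,0,8.45],"slide": [0,0,-10],"fingers": 60},{"delta_rot": [0,0,8.45],"slide": [0,0,-10],"fingers": 60},{"delta_rot": [0,0,8.45],"slide": [0,0,-10],"fingers": 60},{"delta_rot": [0,0,8.45],"slide": [0,0,-8],"fingers": 60},{"slide": [-40,-3,0],"fingers": 60},{"slide": [-40,-3,0],"fingers": 60},{"slide": [-40,-3,0],"fingers": 60},{"slide": [-40,-3,0],"fingers": 60},{"slide": [-40,-3,0],"fingers": 60},{"slide": [-40,-3,0],"fingers": 60}])

```text
schema error: expected keys delta_rot, slide, fingers
```

Request:
carry_out(steps=[{"slide": [-40,-3,0],"fingers": 60},{"slide": [-40,-3,0],"fingers": 60},{"slide": [-40,-3,0],"fingers": 60},{"slide": [-40,-3,0],"fingers": 60},{"slide": [-40,-3,0],"fingers": 60},{"slide": [0,0,0],"fingers": 60},{"slide": [0,0,0],"fingers": 60},{"slide": [0,0,0],"fingers": 60}])

```text
schema error: expected keys delta_rot, slide, fingers
```

Run:
```python
from h import *
from bench import robot,get_image
s=robot.read_state();go(s,[490.5,170.3,260],down(33))
d=get_image('wrist');d['s']=s;pickle.dump(d,open('w.pkl','wb'));cv2.imwrite('pics/w1.png',d['image'][:,:,::-1]);print(d['hand_eye'],d['intrinsics'])
K=d['intrinsics'];R0=Ro.from_rotvec(s['eef_rot'])
for n,p in dict(red=[490.5,170.3,184],blue=[494,112,160],black=[543,143,160]).items():
    c=np.linalg.inv(d['hand_eye'])@np.r_[R0.inv().apply(np.array(p)-s['tcp_pos']),1];print(n,(K@c[:3]/c[2])[:2].round(1))
```

```text
t 0.1 tcp [255.8 597.  221.6] q [-1.152  0.322 -0.07   1.452  0.023  1.371 -0.057] F [-1.2  0.5 -0.1] op 87.0 0.0
rot first [-9.000e-02  3.000e-02  3.381e+01] then slide [-485.7  -35.6  -38.4] slide-now [-383.7 -299.9  -37.9]
[[-2.48249149e-04 -9.65787782e-01 -2.59333568e-01  7.05140040e+01]
 [ 9.99999431e-01 -5.08922620e-04  9.38028354e-04 -5.75489339e-01]
 [-1.03791704e-03 -2.59333187e-01  9.65787358e-01 -1.62284081e+02]
 [ 0.00000000e+00  0.00000000e+00  0.00000000e+00  1.00000000e+00]] [[334.36144371   0.         318.20947117]
 [  0.         334.36144371 242.15555543]
 [  0.           0.           1.        ]]
red [ -3.5 658. ]
blue [-26.3 640.1]
black [ 27.7 660.8]
```

View pics/w1.png

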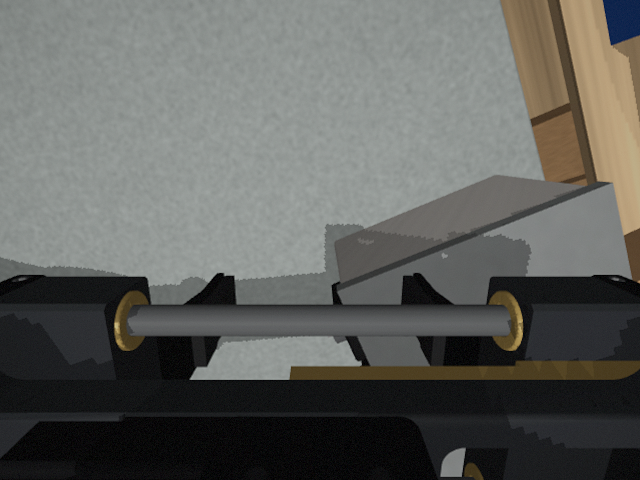

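The moves were refused because every row needs all three keys. This picture still shows the start pose: gripper fingers near rows 280-360 and an equipment box at (480,240).

Request:
carry_out(steps=[{"delta_rot": [0,0,8.45],"slide": [0,0,-10],"fingers": 60},{"delta_rot": [0,0,8.45],"slide": [0,0,-10],"fingers": 60},{"delta_rot": [0,0,8.45],"slide": [0,0,-10],"fingers": 60},{"delta_rot": [0,0,8.45],"slide": [0,0,-8],"fingers": 60},{"delta_rot": [0,0,0],"slide": [-40,-3,0],"fingers": 60},{"delta_rot": [0,0,0],"slide": [-40,-3,0],"fingers": 60},{"delta_rot": [0,0,0],"slide": [-40,-3,0],"fingers": 60},{"delta_rot": [0,0,0],"slide": [-40,-3,0],"fingers": 60},{"delta_rot": [0,0,0],"slide": [-40,-3,0],"fingers": 60},{"delta_rot": [0,0,0],"slide": [-40,-3,0],"fingers": 60}])

```text
time: 1.15
tcp_pos: [372.1, 384.7, 260.3]
eef_rot: [-1.499, -2.761, 0.0]
contact_force: [0.5, 0.5, 0.3]
opening: 60.1
gripper_force: 0.0
```

Request:
carry_out(steps=[{"delta_rot": [0,0,0],"slide": [-40,-3,0],"fingers": 60},{"delta_rot": [0,0,0],"slide": [-40,-3,0],"fingers": 60},{"delta_rot": [0,0,0],"slide": [-40,-3,0],"fingers": 60},{"delta_rot": [0,0,0],"slide": [-40,-3,0],"fingers": 60},{"delta_rot": [0,0,0],"slide": [-40,-3,0],"fingers": 60},{"delta_rot": [0,0,0],"slide": [0,0,0],"fingers": 60},{"delta_rot": [0,0,0],"slide": [0,0,0],"fingers": 60},{"delta_rot": [0,0,0],"slide": [0,0,0],"fingers": 60}])

```text
time: 1.95
tcp_pos: [467.3, 211.8, 260.4]
eef_rot: [-1.496, -2.762, -0.0]
contact_force: [-0.2, 0.2, -0.5]
opening: 60.0
gripper_force: 0.0
```

```bash
cat > w.py <<'E'
from h import *
from bench import robot,get_image
import sys
s=robot.read_state();go(s,[490.5,170.3,260],down(33))
d=get_image('wrist');d['s']=s;pickle.dump(d,open('w.pkl','wb'));cv2.imwrite(sys.argv[1],d['image'][:,:,::-1])
K=d['intrinsics'];R0=Ro.from_rotvec(s['eef_rot'])
for n,p in dict(red=[490.5,170.3,184],blue=[494,112,160],black=[543,143,160]).items():
    c=np.linalg.inv(d['hand_eye'])@np.r_[R0.inv().apply(np.array(p)-s['tcp_pos']),1];print(n,(K@c[:3]/c[2])[:2].round(1))
E
python3 w.py pics/w2.png
```

```text
t 1.95 tcp [467.3 211.8 260.4] q [-0.789  0.005  0.314  1.739 -0.002  1.398  0.104] F [-0.2  0.2 -0.5] op 60.0 0.0
rot first [-0.02 -0.04  0.12] then slide [-47.5  -3.1   0.4] slide-now [-47.5  -3.2   0.3]
red [314.3 308.8]
blue [282.3 348.9]
black [347.4 349.6]
```

View pics/w2.png

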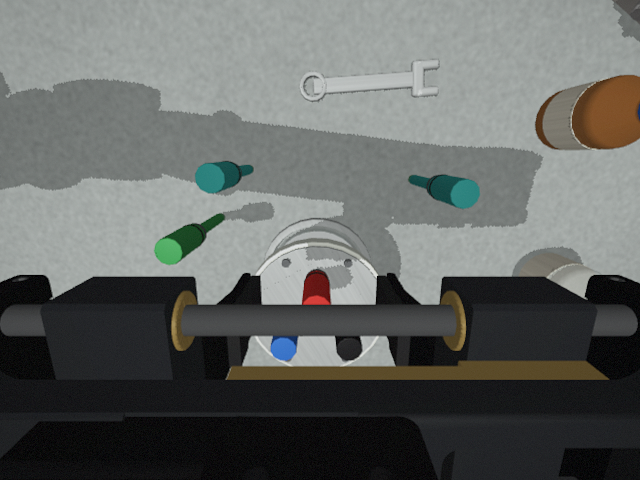

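The wrist view shows the red cap at about (316,290), with its top half hidden by the rod. Blue is at (284,348) and black at (349,349), about 1.6 px right of the predictions, so I shift about 1 mm in tool y. Next: slide over, then descend.

Request:
carry_out(steps=[{"delta_rot": [0,0,0],"slide": [-24,-1,0],"fingers": 60},{"delta_rot": [0,0,0],"slide": [-23.5,-1,0],"fingers": 60},{"delta_rot": [0,0,0],"slide": [0,0,0],"fingers": 60},{"delta_rot": [0,0,0],"slide": [0,0,20],"fingers": 60},{"delta_rot": [0,0,0],"slide": [0,0,20],"fingers": 60},{"delta_rot": [0,0,0],"slide": [0,0,15],"fingers": 60},{"delta_rot": [0,0,0],"slide": [0,0,10],"fingers": 60},{"delta_rot": [0,0,0],"slide": [0,0,0],"fingers": 60},{"delta_rot": [0,0,0],"slide": [0,0,0],"fingers": 60}])

```text
time: 2.9
tcp_pos: [492.3, 170.1, 196.0]
eef_rot: [1.498, 2.761, 0.001]
contact_force: [0.2, 0.7, 0.7]
opening: 60.0
gripper_force: 0.0
```

```bash
sed -i 's/260\],down/132],down/;s/490.5,170.3,132/491.3,170.8,132/' w.py; python3 w.py pics/w3.png
```

```text
t 2.9 tcp [492.3 170.1 196. ] q [-0.734  0.057  0.366  1.819 -0.021  1.269  0.214] F [0.2 0.7 0.7] op 60.0 0.0
rot first [ 0.03 -0.    0.04] then slide [ 1.2 -0.5 64. ] slide-now [ 1.2 -0.5 64. ]
red [316. 281.]
blue [273. 339.]
black [360.  339.9]
```

View pics/w3.png

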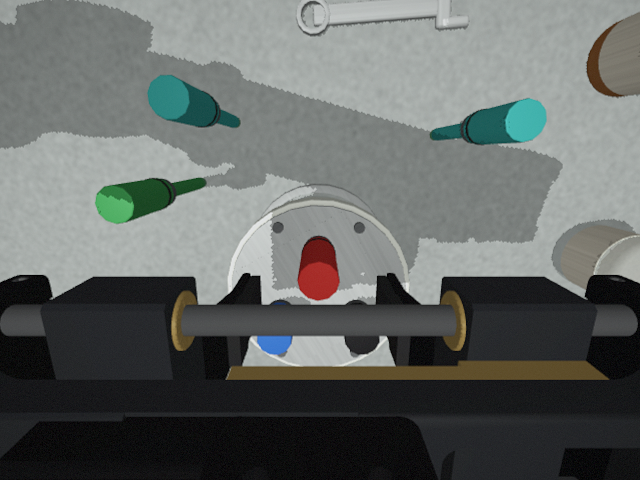

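The red cap top is at (319,281), centred between the fingers. Descend and grip.

Request:
carry_out(steps=[{"delta_rot": [0,0,0],"slide": [1.1,0.1,12],"fingers": 60},{"delta_rot": [0,0,0],"slide": [0,0,16],"fingers": 60},{"delta_rot": [0,0,0],"slide": [0,0,16],"fingers": 60},{"delta_rot": [0,0,0],"slide": [0,0,12],"fingers": 60},{"delta_rot": [0,0,0],"slide": [0,0,7],"fingers": 50},{"delta_rot": [0,0,0],"slide": [0,0,0],"fingers": 40},{"delta_rot": [0,0,0],"slide": [0,0,0],"fingers": 32},{"delta_rot": [0,0,0],"slide": [0,0,0],"fingers": 28}])

```text
time: 3.75
tcp_pos: [492.3, 170.8, 133.3]
eef_rot: [1.498, 2.76, 0.002]
contact_force: [-0.3, -0.6, -0.4]
opening: 35.5
gripper_force: 0.0
```

Request:
carry_out(steps=[{"delta_rot": [0,0,0],"slide": [0,0,0],"fingers": 25},{"delta_rot": [0,0,0],"slide": [0,0,0],"fingers": 23},{"delta_rot": [0,0,0],"slide": [0,0,0],"fingers": 15},{"delta_rot": [0,0,0],"slide": [0,0,0],"fingers": 15},{"delta_rot": [0,0,0],"slide": [0,0,0],"fingers": 15},{"delta_rot": [0,0,0],"slide": [0,0,0],"fingers": 15}], grip_force=35)

```text
time: 4.35
tcp_pos: [492.0, 170.7, 132.9]
eef_rot: [1.499, 2.761, 0.001]
contact_force: [-0.6, 0.0, 2.7]
opening: 23.3
gripper_force: 35.0
```

Request:
carry_out(steps=[{"delta_rot": [0,0,0],"slide": [0,0,-4],"fingers": 15},{"delta_rot": [0,0,0],"slide": [0,0,-8],"fingers": 15},{"delta_rot": [0,0,0],"slide": [0,0,-12],"fingers": 15},{"delta_rot": [0,0,0],"slide": [0,0,-12],"fingers": 15},{"delta_rot": [0,0,0],"slide": [0,0,-12],"fingers": 15},{"delta_rot": [0,0,0],"slide": [0,0,-12],"fingers": 15}])

```text
time: 4.95
tcp_pos: [491.9, 170.6, 194.1]
eef_rot: [1.499, 2.761, 0.001]
contact_force: [0.1, 1.2, -1.4]
opening: 23.3
gripper_force: 35.0
```

Request:
carry_out(steps=[{"delta_rot": [0,0,0],"slide": [0,0,-15],"fingers": 15},{"delta_rot": [0,0,0],"slide": [0,0,-15],"fingers": 15},{"delta_rot": [0,0,0],"slide": [0,0,-15],"fingers": 15},{"delta_rot": [0,0,0],"slide": [0,0,-20],"fingers": 15},{"delta_rot": [0,0,0],"slide": [0,0,-20],"fingers": 15},{"delta_rot": [0,0,0],"slide": [0,0,-20],"fingers": 15},{"delta_rot": [0,0,0],"slide": [0,0,-20],"fingers": 15},{"delta_rot": [0,0,0],"slide": [0,0,-15],"fingers": 15},{"delta_rot": [0,0,0],"slide": [0,0,0],"fingers": 15},{"delta_rot": [0,0,0],"slide": [0,0,0],"fingers": 15}])

```text
time: 5.95
tcp_pos: [491.6, 170.5, 332.4]
eef_rot: [-1.499, -2.761, 0.0]
contact_force: [0.4, 0.7, -1.2]
opening: 23.4
gripper_force: 35.0
```

Run:
```python
from h import *
from bench import robot
s=robot.read_state();go(s,[492,170.8,333],down(33))
```

```text
t 5.95 tcp [491.6 170.5 332.4] q [-7.450e-01  3.000e-03  3.630e-01  1.599e+00 -1.000e-03  1.539e+00
  1.940e-01] F [ 0.4  0.7 -1.2] op 23.4 35.0
rot first [-0.01 -0.    0.01] then slide [ 0.   0.5 -0.6] slide-now [ 0.   0.5 -0.6]
```

Request:
carry_out(steps=[{"delta_rot": [0.73,-2.91,0],"slide": [-21.3,-5.3,-0.6],"fingers": 15},{"delta_rot": [1.45,-5.83,0],"slide": [-42.6,-10.6,-2.3],"fingers": 15},{"delta_rot": [1.45,-5.83,0],"slide": [-42.6,-10.6,-2.3],"fingers": 15},{"delta_rot": [1.45,-5.83,0],"slide": [-42.6,-10.6,-2.3],"fingers": 15},{"delta_rot": [0,0,0],"slide": [0,0,0],"fingers": 15}])

```text
time: 6.45
tcp_pos: [541.0, 25.0, 360.2]
eef_rot: [1.362, 2.5, -0.363]
contact_force: [-0.2, 0.5, -0.6]
opening: 23.4
gripper_force: 35.0
```

```bash
cat > st.py <<'E'
from h import *
from bench import robot
s=robot.read_state();go(s,s['tcp_pos'],down(33));R=Ro.from_rotvec(s['eef_rot']).as_matrix();print(R.round(3).tolist());z=R[:,2];p=s['tcp_pos']
print('tip',p+107*z,'wrist',p-420*z,'az',np.degrees(np.arctan2(z[1],z[0])))
E
python3 st.py
```

```text
t 6.45 tcp [541.   25.  360.2] q [-0.725  0.004  0.382  1.594  0.369  1.553  0.222] F [-0.2  0.5 -0.6] op 23.4 35.0
rot first [-5.24 20.58 -0.17] then slide [0. 0. 0.] slide-now [0. 0. 0.]
[[-0.521, 0.846, 0.116], [0.778, 0.526, -0.343], [-0.351, -0.089, -0.932]]
tip [553.34921026 -11.70392208 260.45271123] wrist [492.37903055 169.20176404 751.66017241] az -71.37477186390026
```

Only joint 5 moves, in its roomy direction. Continue the swing, 69° more.

Request:
carry_out(steps=[{"delta_rot": [1.45,-5.83,0],"slide": [-42.6,-10.6,-2.3],"fingers": 15},{"delta_rot": [1.45,-5.83,0],"slide": [-42.6,-10.6,-2.3],"fingers": 15},{"delta_rot": [1.45,-5.83,0],"slide": [-42.6,-10.6,-2.3],"fingers": 15},{"delta_rot": [1.45,-5.83,0],"slide": [-42.6,-10.6,-2.3],"fingers": 15},{"delta_rot": [1.45,-5.83,0],"slide": [-42.6,-10.6,-2.3],"fingers": 15},{"delta_rot": [1.45,-5.83,0],"slide": [-42.6,-10.6,-2.3],"fingers": 15},{"delta_rot": [1.45,-5.83,0],"slide": [-42.6,-10.6,-2.3],"fingers": 15},{"delta_rot": [1.45,-5.83,0],"slide": [-42.6,-10.6,-2.3],"fingers": 15},{"delta_rot": [0,0,0],"slide": [0,0,0],"fingers": 15}])

```text
time: 7.35
tcp_pos: [619.4, -200.8, 603.2]
eef_rot: [0.987, 1.814, -0.961]
contact_force: [0.9, -1.0, -1.8]
opening: 23.2
gripper_force: 35.0
```

Request:
carry_out(steps=[{"delta_rot": [1.45,-5.83,0],"slide": [-42.6,-10.6,-2.3],"fingers": 15},{"delta_rot": [1.45,-5.83,0],"slide": [-42.6,-10.6,-2.3],"fingers": 15},{"delta_rot": [1.45,-5.83,0],"slide": [-42.6,-10.6,-2.3],"fingers": 15},{"delta_rot": [0.73,-2.91,0],"slide": [-21.3,-5.3,-0.6],"fingers": 15},{"delta_rot": [0,0,0],"slide": [0,0,0],"fingers": 15},{"delta_rot": [0,0,0],"slide": [0,0,0],"fingers": 15}])

```text
time: 7.95
tcp_pos: [629.0, -225.3, 750.2]
eef_rot: [0.807, 1.492, -1.144]
contact_force: [0.2, 0.9, -1.1]
opening: 23.3
gripper_force: 35.0
```

```bash
cat >> st.py <<'E'
g=np.array([550,-58,430]);print('to goal, tool axes',R.T@(g-p))
E
python3 st.py
```

```text
t 7.95 tcp [ 629.  -225.3  750.2] q [-0.69   0.01   0.409  1.496  1.561  1.519  0.311] F [ 0.2  0.9 -1.1] op 23.3 35.0
rot first [-21.74  87.21   0.13] then slide [0. 0. 0.] slide-now [0. 0. 0.]
[[-0.231, 0.916, 0.327], [-0.078, 0.318, -0.945], [-0.97, -0.243, -0.002]]
tip [ 663.97755235 -326.44790039  749.95659003] wrist [491.65922507 171.58241793 751.05025921] az -70.91439665425689
to goal, tool axes [ 315.78019511   58.64139382 -183.29542276]
```

Request:
carry_out(steps=[{"delta_rot": [0,0,0],"slide": [26.3,4.9,-15.3],"fingers": 15},{"delta_rot": [0,0,0],"slide": [26.3,4.9,-15.3],"fingers": 15},{"delta_rot": [0,0,0],"slide": [26.3,4.9,-15.3],"fingers": 15},{"delta_rot": [0,0,0],"slide": [26.3,4.9,-15.3],"fingers": 15},{"delta_rot": [0,0,0],"slide": [26.3,4.9,-15.3],"fingers": 15},{"delta_rot": [0,0,0],"slide": [26.3,4.9,-15.3],"fingers": 15}])

```text
time: 8.55
tcp_pos: [589.0, -141.9, 589.3]
eef_rot: [0.807, 1.491, -1.145]
contact_force: [0.4, 0.3, -0.5]
opening: 23.7
gripper_force: 35.0
```

```bash
python3 st.py
```

```text
t 8.55 tcp [ 589.  -141.9  589.3] q [-0.776  0.022  0.316  1.801  1.531  1.693 -0.008] F [ 0.4  0.3 -0.5] op 23.7 35.0
rot first [-21.8   87.26   0.1 ] then slide [0. 0. 0.] slide-now [0. 0. 0.]
[[-0.23, 0.917, 0.326], [-0.079, 0.317, -0.945], [-0.97, -0.243, -0.001]]
tip [ 623.93494542 -243.01567177  589.18705802] wrist [452.02964758 255.1583043  589.69513552] az -70.96194010408767
to goal, tool axes [156.90455697  29.55637787 -91.85943508]
```

Request:
carry_out(steps=[{"delta_rot": [0,0,0],"slide": [26.3,4.9,-15.3],"fingers": 15},{"delta_rot": [0,0,0],"slide": [26.3,4.9,-15.3],"fingers": 15},{"delta_rot": [0,0,0],"slide": [26.3,4.9,-15.3],"fingers": 15},{"delta_rot": [0,0,0],"slide": [26.3,4.9,-15.3],"fingers": 15},{"delta_rot": [0,0,0],"slide": [26.3,4.9,-15.3],"fingers": 15},{"delta_rot": [0,0,0],"slide": [16,3,-9],"fingers": 15},{"delta_rot": [0,0,0],"slide": [9,2,-6],"fingers": 15},{"delta_rot": [0,0,0],"slide": [0,0,0],"fingers": 15},{"delta_rot": [0,0,0],"slide": [0,0,0],"fingers": 15},{"delta_rot": [0,0,0],"slide": [0,0,0],"fingers": 15}])

```text
time: 9.55
tcp_pos: [551.2, -60.0, 434.0]
eef_rot: [0.81, 1.486, -1.144]
contact_force: [-0.3, -0.8, 0.0]
opening: 23.6
gripper_force: 35.0
```

```bash
python3 st.py
python3 - <<'E'
from bench import get_image
import cv2,numpy as np,pickle
from h import *
for n in('scene','top'):
    C[n]=get_image(n);cv2.imwrite(f'pics/{n}2.png',C[n]['image'][:,:,::-1]);pickle.dump(C[n],open(n+'2.pkl','wb'))
E
```

```text
t 9.55 tcp [551.2 -60.  434. ] q [-0.856  0.183  0.235  1.962  1.375  1.795 -0.343] F [-0.3 -0.8  0. ] op 23.6 35.0
rot first [-21.72  87.41  -0.13] then slide [0. 0. 0.] slide-now [0. 0. 0.]
[[-0.226, 0.918, 0.325], [-0.079, 0.315, -0.946], [-0.971, -0.24, 0.001]]
tip [ 586.00841787 -161.21165636  434.16359192] wrist [414.76351471 337.18951817 433.49101363] az -71.03786891906299
to goal, tool axes [ 4.03053956  0.4633536  -2.31663972]
```

View pics/scene2.png

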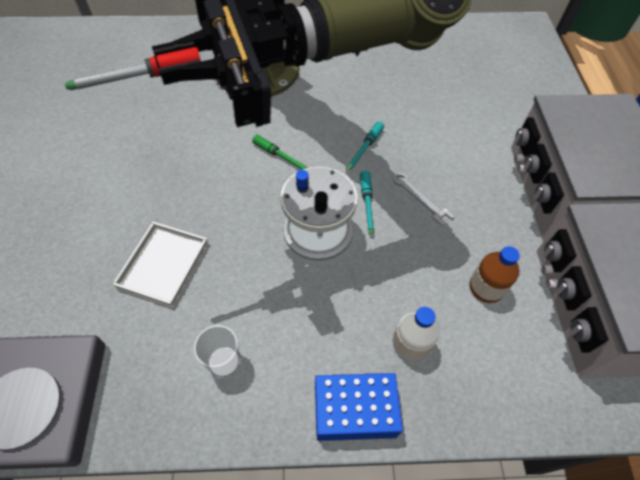

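View pics/top2.png

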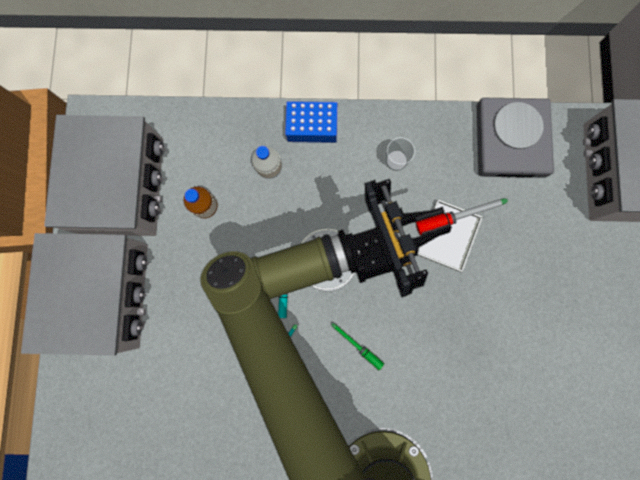

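The scene view shows the probe held level, with its tip at (70,85). Black and blue are still in their ports, and the bottles, beaker and wrench are where they were. The three look-alikes, which stood free on the table, now lie toppled near the reactor. In the top view the tip is at (505,201). I triangulate the tip and shoulder.

Run:
```python
from h import *
for a,b in [((69,85.5),(506,200.5)),((149,68),(453,217))]: print(tri(a,b).round(1), plane('scene',a,434).round(1),plane('top',b,434).round(1))
for n in C:
    d=C[n]; 
    for X in([586,-161,434],[556,-73,434]):
        c=d['R']@np.array(X)+d['t'];print(n,(d['intrinsics']@c/c[2])[:2].round(1))
# changes in bystanders
for n in C:
    a=C[n]['image'].astype(int);b=pickle.load(open(n+'2.pkl','rb'))['image'].astype(int);D=abs(a-b).mean(2)
    for k,(u,v) in {'scene':dict(beak=(218,350),ba=(418,330),bb=(494,275),wr=(424,200)),'top':dict(beak=(398,152),ba=(265,160),bb=(200,202))}[n].items():print(n,k,D[v-25:v+25,u-25:u+25].mean().round(2))
```

```text
[ 584.3 -159.6  433.8] [ 584.5 -157.4  434. ] [ 584.9 -161.5  434. ]
[554.7 -70.8 434. ] [554.7 -69.1 434. ] [555.  -72.2 434. ]
scene [65.5 86.4]
scene [145.6  68.7]
top [505.7 199.8]
top [453.4 216.4]
scene beak 6.02
scene ba 5.67
scene bb 4.07
scene wr 26.75
top beak 16.32
top ba 16.09
top bb 14.92
```

The tip is at (584,-160,434), level, over the tray centre, held at 35 N and touching nothing. Hand in.

```bash
python3 -c "
from bench import robot
s=robot.read_state();print(abs(s['dq']).max(),s['opening'],s['gripper_force']);print(robot.finish_job())"
```

```text
0.002916477690259631 23.67779534848671 34.9998647114262
the job is handed in; nothing more can be done
None
```

The red-capped probe is out of its port and held level and still, its glass tip about 43 cm above the centre of the drip tray; the job is handed in, and the black and blue probes, bottles, beaker and wrench look unmoved, but the three free-standing green and turquoise look-alikes toppled onto the table during the run (last seen upright before the grasp), and I found no sign that the arm touched them but did not see why they fell.

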